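# Square a glass build plate into the corner stops of a printer bed

### The job

The glass build plate lies askew on the 3D printer's bed: take the orange nudging tool from its dock and, never touching the glass with the hand, use the tool's white foot to nudge the glass squarely against the long far rail, press it there firmly for a moment, then slide it along that rail until it bears just as firmly on the left end stop and touches both along its whole edges. Be gentle with it: a firm press is 5 to 8 N, and over 12 N chips the glass. Then stand the tool back down in its dock, let go, and leave everything else where it is.

Things in the scene. Friction and masses are not known exactly. Their poses are not given: they have to be found in the camera images.
- bed: Print bed fixed on the desk: grey plate, flat top 30 mm above the desk. Origin on the desk under the middle of the glass when that is home; x points to the long rail (away from the robot, within 0.3 rad), y to the left end stop, z up. Top spans x -47 to 77, y -66.5 to 97.5 mm: home glass overhangs it by 8 mm on the near (-x) and right (-y) sides, where all is free down to the desk.
- long_rail: Bright aluminium rail, 12 mm wide, 140 mm long, 12 mm high, rigidly fixed on the bed along its far (+x) side. Its inner face, which the glass must touch, is at x = +55 mm of the bed's frame and spans y -74 to +66 mm. Origin: middle of its underside, 30 mm above the desk; axes as the bed's.
- end_stop: Bright aluminium rail, 12 mm wide, 92 mm long, 12 mm high, rigidly fixed on the bed along its left (+y) side. Its inner face is at y = +75 mm of the bed's frame and spans x -44 to +48 mm. Origin: middle of its underside, 30 mm above the desk; axes as the bed's.
- glass: Glass build plate, black coated top, 110 (x) by 150 (y) by 6 mm, 0.2 to 0.33 kg, loose on the bed; starts about 16 to 30 mm short of each rail, turned up to 0.12 rad. Origin: middle of its underside; z up. It slides easily (0.5 to 1.3 N) but jams askew when one corner meets a rail first: then push nearer the end that lags. Home: its axes along the bed's, its origin over the bed's.
- far_left (a point): Corner of the glass at its +x, +y end (half thickness), which goes into the corner of the rails; home at x = 55, y = 75 mm of the bed's frame.
- far_right (a point): Corner of the glass at its +x, -y end; home at x = 55, y = -75 mm of the bed's frame.
- near_left (a point): Corner of the glass at its -x, +y end; home at x = -55, y = 75 mm of the bed's frame.
- nudger: Nudging tool, 80 mm tall, 50 g, standing upright and loose in its dock: round white nylon foot, 8 mm diameter, 30 mm long, below an orange square grip 18 x 18 mm, 50 mm long (30 to 80 mm above the foot's end). Origin: middle of the foot's lower end; z runs up the tool, x and y are square to the grip's faces.
- dock: Grey printed dock fixed on the desk: block 58 (x) by 84 (y) by 38 mm high on a 66 x 92 x 5 mm base; square socket 16 x 16 mm, 34 mm deep, its centre at x = 0, y = +14 mm; small nozzles stand 9 mm proud of the top at y -12 and -26 mm. The standing tool's grip rests on the dock's top, its origin then 8 mm above the desk. Origin: middle of the underside; z up.
- rook: Red printed chess rook, 74 mm wide, 67 mm high, standing on the desk: a bystander. Origin: middle of its underside.
- cutter: Flush cutter with red handles, 66 x 151 x 20 mm, lying on the desk: a bystander. Origin: middle of its underside.
- glue: White glue stick with a green cap, 20 x 91 x 20 mm, lying on the desk: a bystander. Origin: middle of its underside.

How it is judged (in metres and radians):
On the way, in this order (a step that is already met when the one before it is completed fails the run):
1. the tool is lifted out of its dock (z of nudger in the frame of dock above 0.045 m), for 0.1 s.
2. the held tool presses the glass squarely against the long rail with over 2.5 N, both ends of its edge within 1.8 mm of the rail (x of each of far_left, far_right in the frame of bed above 0.0532 m and contact force between nudger and the fingers above 0.5 N and contact force between nudger and glass above 0.5 N and contact force between glass and long_rail above 2.5 N), for 0.2 s.
3. the held tool presses the glass against the end stop with over 2.5 N, square, and within 1.8 mm of both rails (x of each of far_left, far_right in the frame of bed above 0.0532 m and y of each of far_left, near_left in the frame of bed above 0.0732 m and contact force between nudger and the fingers above 0.5 N and contact force between nudger and glass above 0.5 N and contact force between glass and end_stop above 2.5 N), for 0.2 s.
At the end, for the whole second after the job is handed in: The glass lies flat and at rest on the bed with both edges home: its three corners at the rails within 1.8 mm of the rail faces; the tool stands upright in its dock, its grip down on the dock's top to 2.5 mm, let go and at rest (x of each of far_left, far_right in the frame of bed above 0.0532 m and y of each of far_left, near_left in the frame of bed above 0.0732 m and linear speed of glass below 0.005 m/s and z of glass in the frame of bed below 0.0315 m and angle between glass's own z axis and vertical below 0.02 rad and z of nudger in the frame of dock below 0.0105 m and horizontal distance between nudger and dock below 0.022 m and angle between nudger's own z axis and vertical below 0.08 rad and linear speed of nudger below 0.01 m/s); the robot touches nothing.
It fails at once if the tool presses on the glass with more than 12 N (contact force between nudger and glass above 12 N).
It fails at once if the glass is pressed on a rail with more than 12 N (contact force between glass and long_rail above 12 N or contact force between glass and end_stop above 12 N).
It fails at once if the hand or arm touches the glass (contact force between any of the fingers, the arm and glass above 0.3 N).
It fails at once if the glass is lifted or tipped (z of glass in the frame of bed above 0.036 m or z of glass in the frame of bed below 0.027 m or angle between glass's own z axis and vertical above 0.08 rad).
It fails at once if a bystander is moved by more than 15 mm (distance of any of rook, cutter, glue from where it was at the start of the episode above 0.015 m).
It also fails if it takes over 72 s, if anything falls off the work surface, if the arm or the gripper's body presses on something with over 40 N, if the wrist force passes 120 N, or if a joint passes its speed limit or range.

### The arm

A 7-joint arm with a two-finger parallel gripper is mounted at the origin on a cart in front of the work surface, level with it; the furniture and walls round the work are solid. World frame = base frame: x ahead of the robot, y to its left, z up, the work surface at z = 0. Lengths are in mm, angles in rad, forces in N, time in s.
With the tool pointing down it reaches from about 400 to 875 mm from the base axis. Payload 4.4 kg.
Tool frame: the origin (TCP) lies on the centre line of the jaws, within the pads' length; the fingertips stand 11 mm ahead of it and the grasp point (between the pads) lies 8 mm behind it (ctrl.tips_ahead is the distance from the TCP to the fingertips, in mm); z points along the fingers, y is the line along which they close (so a half turn about z gives the same grasp; the last joint's range is limited). The gripper opens to 85 mm and grips with 20 to 120 N. Pads are 22 mm wide; open, the fingers measure 114 mm over their backs; the gripper's body (76 mm by 85 mm) begins 54 mm behind the grasp point. The pads swing forward as they close: fully open they stand 13 mm farther back than shut.
Start: joints at [1.127, 0.628, 0.038, 1.517, -0.027, 0.996, -0.02], TCP at [239.797, -604.165, 242.313] pointing down, gripper open.
Joint ranges: [-3.06, 3.06], [-0.37, 2.12], [-1.25, 1.32], [0.18, 2.47], [-1.1, 4.24], [0.23, 1.98], [-2.94, 2.94]. Speed limits (rad/s): [2.57, 2.57, 3.14, 3.14, 3.14, 3.14, 3.14].

### API

Orientations are given as [roll, pitch, yaw] about the fixed x, y, z axes, in that order (R = Rz(yaw) Ry(pitch) Rx(roll)).
In Python, from cell import ctrl, eyes, job gives the robot as it stands. The module is installed in compiled form; this text tells all that it offers.
- The arm moves only by the tool carry_out, never from a script. Its argument "moves" is a list of rows, each an object of numbers: "tx", "ty", "tz": the shift along the tool's x, y, z as a fraction of full scale; "twist": the turn about the tool's z as a fraction of full scale; "fingers": the opening, from 0 (shut) to 1 (fully open). In form: [{"tx": .., "ty": .., "tz": .., "twist": .., "fingers": ..}, ...]. A call has 1 to 12 rows; each row shifts and turns the commanded pose from where the row before left it, along the tool's axes as they then stand; what a row does not reach is not made up. Full scale, the value 1, is 0.3 m for a shift and pi rad for a turn. A row lasts 1/8 s, in which the tool goes at most 62.5 mm and 10.7 degrees, less where a joint would pass 70% of its speed; a pose out of reach is approached as far as the arm can. A call with a number of a shift or a turn outside -1 to 1 is refused whole. A call with a gripper value outside its range is refused whole. The fingers move at their own pace and stop on an object; the grip force is fixed at half the most. Time passes only in rows, so rows that do not move let the fingers close. It gives the time, the measured TCP pose, the force, the opening and the grip force at its end, in the units of the state.
- ctrl.read_state(): the state, without advancing time (a new reading comes with each control period).
- eyes.get_image(name): name is "scene" or "top" or "wrist"; returns a dict with "color" (400x640x3 uint8, blue, green, red), "fovy" (degrees; the focal length in pixels is half the picture's height over the tangent of half this angle, whatever the lens; pixels are square), "cx", "cy" (the principal point, pixels), "world_from_camera" (4x4, takes a point from camera to world coordinates). Camera axes: x right, y up, looking along -z (the intrinsics and any distortion apply to the point x, -y, -z); pixel columns grow to the right and rows downward; lengths in mm; the calibration is good to about 2 mm. A picture is of the moment at which its call begins. There is no depth.
- job.finish_job(): hands the job in; it is judged then, once.
The state is a dict: "clock": time; "qpos": joint angles; "qd": joint speeds; "tau": joint torques, N m; "eef_pos": TCP position; "tool_rot": TCP orientation; "force": force on the tool from outside, world axes, zero at the start; "torque": the same for the moment, N m; "width": finger opening in mm; "gripper_force": force on a finger pad.
Only numpy, scipy, OpenCV 4.12 (cv2) and the standard library are available. Lean on these libraries where they do the work, as an engineer would, in place of code of your own. Each camera call takes 0.05 s, during which the arm holds its last target. There are 200 camera calls.

## Working session

There is one attempt and no reset: what is moved stays moved. The work goes in short steps, Python scripts to look and compute and a tool call to move; the robot and the scene stay as the last step left them, time stands still between calls to the robot, and variables do not carry over. Pictures are saved under pics/ and viewed, at most 10 in all, crops included, and the job is handed in when it is done.

Besides the shell and the picture viewer there is one more tool, called as name(argument=value, ...), one argument or row to a line, values as JSON. carry_out: Moves the arm, as the interface text tells. Its arguments: {"type":"object","properties":{"moves":{"type":"array","items":{"type":"object","properties":{"tx":{"type":"number","minimum":-1,"maximum":1},"ty":{"type":"number","minimum":-1,"maximum":1},"tz":{"type":"number","minimum":-1,"maximum":1},"twist":{"type":"number","minimum":-1,"maximum":1},"fingers":{"type":"number"}}}}},"required":["moves"]}

```bash
mkdir -p pics
python3 - <<'E'
from cell import ctrl, eyes, job
import cv2,numpy as np
s=ctrl.read_state();print(s)
for n in("scene","top"):
    i=eyes.get_image(n);cv2.imwrite(f"pics/{n}0.png",i["color"]);print(n,{k:(np.round(v,3).tolist() if k!="color" else 0) for k,v in i.items()})
E
```

```text
{'clock': 0.0, 'qpos': array([ 1.12718546,  0.62933663,  0.03843681,  1.51836428, -0.02698953,
        0.99627918, -0.02001929]), 'qd': array([-0.00028552,  0.00179998,  0.00056391, -0.00072433, -0.00098078,
        0.00021754,  0.0002219 ]), 'tau': array([ 5.24806237e-04, -5.63387883e+01,  1.22711454e+00, -1.93439466e+01,
        1.13055695e-02,  1.05135547e-02,  5.38210244e-06]), 'eef_pos': array([ 239.5842013 , -603.59440852,  241.39631202]), 'tool_rot': array([-3.13972334e+00,  2.98069357e-05,  3.77801556e-01]), 'force': array([ 0.55399671,  0.28521498, -0.1755197 ]), 'torque': array([ 0.02804127, -0.02287296, -0.02364142]), 'gripper_force': 0.0, 'width': 85.88004440219805}
scene {'color': 0, 'fovy': 50.849, 'cx': 313.676, 'cy': 197.444, 'world_from_camera': [[-0.67, 0.379, -0.639, -97.035], [-0.742, -0.327, 0.585, 409.454], [0.013, 0.866, 0.5, 573.244], [0.0, 0.0, 0.0, 1.0]]}
top {'color': 0, 'fovy': 51.811, 'cx': 316.085, 'cy': 195.691, 'world_from_camera': [[-0.02, 0.998, -0.053, 489.182], [-1.0, -0.021, -0.021, -174.592], [-0.022, 0.053, 0.998, 1123.361], [0.0, 0.0, 0.0, 1.0]]}
```

View pics/top0.png

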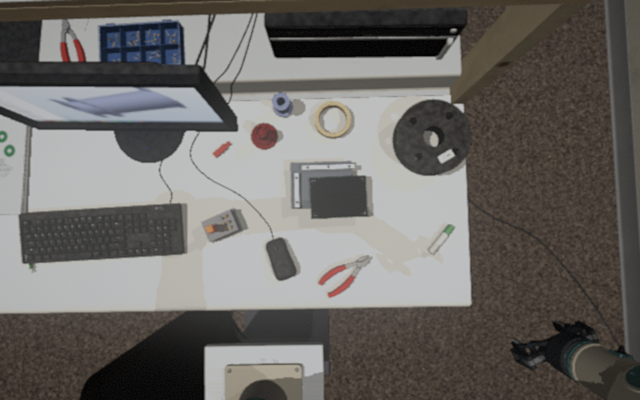

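View pics/scene0.png

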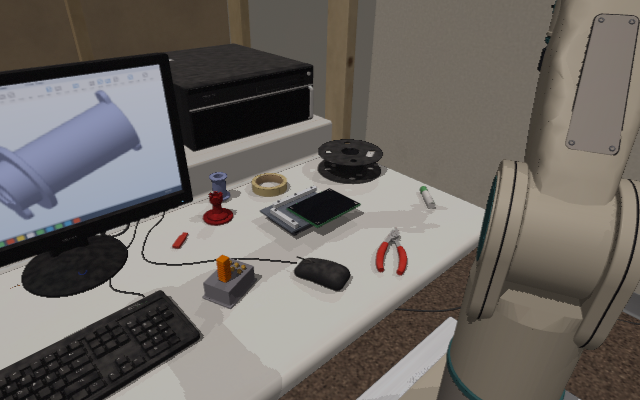

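The top view shows the dock at about (222,225), with the orange tool at (213,229). The glass is at about (338,197), the end stop at (296,187), the long rail at (327,165) and the rook at (264,136). The scene view shows the orange tool at (224,268).

```bash
cat > h.py <<'E'
from cell import ctrl, eyes, job
import cv2,numpy as np
def K(i):
    f=200/np.tan(np.radians(i["fovy"])/2); return f,i["cx"],i["cy"]
def ray(i,px):
    f,cx,cy=K(i);T=np.array(i["world_from_camera"])
    d=T[:3,:3]@np.array([(px[0]-cx)/f,-(px[1]-cy)/f,-1]); return T[:3,3],d
def at_z(i,px,z):
    o,d=ray(i,px);return o+d*(z-o[2])/d[2]
def proj(i,p):
    f,cx,cy=K(i);T=np.array(i["world_from_camera"]);c=T[:3,:3].T@(np.array(p,float)-T[:3,3])
    return np.array([cx+f*c[0]/-c[2],cy-f*c[1]/-c[2]])
def tri(obs):
    A=np.zeros((3,3));b=np.zeros(3)
    for i,p in obs:
        o,d=ray(i,p);d=d/np.linalg.norm(d);M=np.eye(3)-np.outer(d,d);A+=M;b+=M@o
    x=np.linalg.solve(A,b)
    return x,[np.round(proj(i,x)-p,1).tolist() for i,p in obs]
def save(i,n):
    import pickle;cv2.imwrite(f"pics/{n}.png",i["color"]);pickle.dump(i,open(f"pics/{n}.pkl","wb"))
def load(n):
    import pickle;return pickle.load(open(f"pics/{n}.pkl","rb"))
E
python3 - <<'E'
from h import *
np.set_printoptions(precision=1,suppress=True)
t=eyes.get_image("top");s=eyes.get_image("scene");w=eyes.get_image("wrist")
for k,p,z in[("dock c",(222,225),38),("tool top",(212,230),88),("glassC",(338,197),36),("rook",(264,136),50),("cutter",(346,275),10),("rail L",(299,163),42),("rail R",(353,165),42)]:print(k,at_z(t,p,z))
print(tri([(t,(212,229)),(s,(224,257))]))
R=cv2.Rodrigues(np.array([0,0,0.]))[0]
st=ctrl.read_state();from scipy.spatial.transform import Rotation as Ro
Rt=Ro.from_euler("xyz",st["tool_rot"]).as_matrix();T=w["world_from_camera"]
print(w["fovy"],w["cx"],w["cy"],Rt.T@(T[:3,3]-st["eef_pos"]));print(Rt.T@T[:3,:3],ctrl.tips_ahead)
E
```

```text
dock c [474.9  98.8  38. ]
tool top [463.5 111.6  88. ]
glassC [ 542.6 -209.3   36. ]
rook [707.2 -17.5  50. ]
cutter [ 334.4 -226.7   10. ]
rail L [ 634.5 -108.2   42. ]
rail R [ 625.9 -250.5   42. ]
(array([466.9, 113.1,  87.4]), [[-0.5, -0.3], [0.8, 0.1]])
66.5976933539488 319.68460943314034 193.34253286390597 [  64.7   -0.5 -131.3]
[[ 0.   1.   0.3]
 [ 1.  -0.  -0. ]
 [ 0.   0.3 -1. ]] 11.0
```

carry_out(
  moves=[
    {"twist":0.04,"fingers":1},
    {"twist":0.04},
    {"twist":0.04},
    {"tx":0.113,"ty":-0.148,"tz":0.034},
    {"tx":0.113,"ty":-0.148,"tz":0.034},
    {"tx":0.113,"ty":-0.148,"tz":0.034},
    {"tx":0.113,"ty":-0.148,"tz":0.034},
    {"tx":0.113,"ty":-0.148,"tz":0.034},
    {"tx":0.113,"ty":-0.148,"tz":0.034},
    {"tx":0.113,"ty":-0.148,"tz":0.034},
    {"tx":0.113,"ty":-0.148,"tz":0.034},
    {"tx":0.113,"ty":-0.148,"tz":0.034},
  ],
)

```text
validation failed for argument at $.mo...
```

carry_out(
  moves=[
    {"tx":0,"ty":0,"tz":0,"twist":0.04,"fingers":1},
    {"tx":0,"ty":0,"tz":0,"twist":0.04,"fingers":1},
    {"tx":0,"ty":0,"tz":0,"twist":0.04,"fingers":1},
    {"tx":0.113,"ty":-0.148,"tz":0.034,"twist":0,"fingers":1},
    {"tx":0.113,"ty":-0.148,"tz":0.034,"twist":0,"fingers":1},
    {"tx":0.113,"ty":-0.148,"tz":0.034,"twist":0,"fingers":1},
    {"tx":0.113,"ty":-0.148,"tz":0.034,"twist":0,"fingers":1},
    {"tx":0.113,"ty":-0.148,"tz":0.034,"twist":0,"fingers":1},
    {"tx":0.113,"ty":-0.148,"tz":0.034,"twist":0,"fingers":1},
    {"tx":0.113,"ty":-0.148,"tz":0.034,"twist":0,"fingers":1},
    {"tx":0.113,"ty":-0.148,"tz":0.034,"twist":0,"fingers":1},
    {"tx":0.113,"ty":-0.148,"tz":0.034,"twist":0,"fingers":1},
  ],
)

```text
clock: 1.75
eef_pos: [545.7, -202.9, 150.3]
tool_rot: [3.141, -0.0, 0.001]
force: [0.9, -0.4, 0.1]
width: 85.3
gripper_force: 0.0
```

Run:
```python
from h import *
w=eyes.get_image("wrist");save(w,"bed1");t=eyes.get_image("top");save(t,"top1")
```

```text
(no output)
```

View pics/bed1.png

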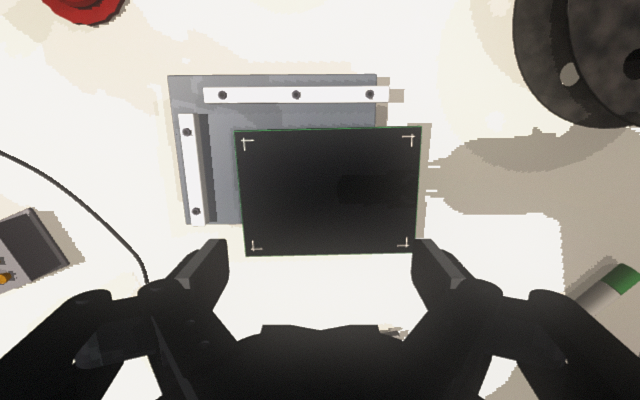

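The wrist view shows the glass corners at about (235,129), (421,126), (418,253) and (247,256). The long rail's inner edge runs (205,102)–(388,101), the end stop's inner edge (197,114)–(203,223).

```bash
cat > bed.py <<'E'
from h import *
def line(i,mask_pts,z):
    P=np.array([at_z(i,p,z)[:2] for p in mask_pts]);v=cv2.fitLine(P.astype(np.float32),cv2.DIST_HUBER,0,.1,.01).ravel()
    return v,np.abs((P-v[2:])@[-v[1],v[0]]).mean()
def edge(g,a,b,horiz,search=6,n=25):
    """subpixel max-gradient along normal between pixel ends a,b"""
    out=[]
    for s in np.linspace(.06,.94,n):
        p=np.array(a)*(1-s)+np.array(b)*s;k=np.arange(-search,search+.01,.25)
        q=np.array([p+[0,d] if horiz else p+[d,0] for d in k],np.float32)
        v=cv2.GaussianBlur(cv2.remap(g,q[:,0],q[:,1],cv2.INTER_LINEAR).reshape(1,-1),(0,0),2)[0]
        gr=np.abs(np.gradient(v));j=gr.argmax();out.append(q[j])
    return out
def inter(l1,l2):
    t=np.linalg.solve(np.c_[l1[:2],-l2[:2]],l2[2:]-l1[2:]);return l1[2:]+t[0]*l1[:2]
E
python3 - <<'E'
from bed import *
np.set_printoptions(precision=2,suppress=True)
i=load("bed1");g=cv2.cvtColor(i["color"],6).astype(np.float32)
c=[(235,129),(421,126),(418,253),(247,256)]
L=[]
for k,(a,b,h) in enumerate([(c[0],c[1],1),(c[1],c[2],0),((275,255.5),(400,253.5),1),(c[3],c[0],0)]):
    l,r=line(i,edge(g,a,b,h,4),36);L.append(l);print("glass",k,l,r,np.arctan2(l[1],l[0]))
C=[inter(L[k-1],L[k]) for k in range(4)];C=np.array(C);print(C,[np.linalg.norm(C[k]-C[k-1]) for k in range(4)],C.mean(0))
for nm,a,b,h in[("rail in",(210,102),(372,101.5),1),("rail out",(210,87.5),(385,87),1),("stop in",(197,116),(203,222),0),("stop out",(180,116),(187,222),0)]:
    l,r=line(i,edge(g,a,b,h,4),42);print(nm,l,r,np.arctan2(l[1],l[0]))
    if nm=="rail in":A=l
    if nm=="stop in":B=l
print("corner",inter(A,B))
E
```

```text
glass 0 [   0.03   -1.    598.46 -213.54] 0.5222110136490754 -1.5443573
glass 1 [   1.      0.03  554.65 -284.1 ] 0.4361743076718861 0.028447371
glass 2 [   0.03   -1.    489.07 -218.5 ] 0.06711542855958458 -1.5457804
glass 3 [   1.      0.02  547.79 -135.67] 0.12095084805211279 0.021457456
[[ 596.37 -134.63]
 [ 600.29 -282.8 ]
 [ 490.76 -285.92]
 [ 487.03 -136.97]] [np.float32(109.36368), np.float32(148.22754), np.float32(109.57455), np.float32(148.99254)] [ 543.61 -210.08]
rail in [   0.     -1.    617.33 -178.79] 0.16272939693970603 -1.5667723
rail out [   0.01   -1.    628.82 -186.62] 0.2824954365151972 -1.5636797
stop in [   1.      0.    560.59 -106.26] 0.2898078101741445 0.0024884536
stop out [  1.     0.   563.25 -94.73] 0.27435247494042986 0.0043280544
corner [ 617.03 -106.12]
```

carry_out(
  moves=[
    {"tx":-0.049,"ty":-0.176,"tz":0,"twist":0,"fingers":1},
    {"tx":-0.049,"ty":-0.176,"tz":0,"twist":0,"fingers":1},
    {"tx":-0.049,"ty":-0.176,"tz":0,"twist":0,"fingers":1},
    {"tx":-0.049,"ty":-0.176,"tz":0,"twist":0,"fingers":1},
    {"tx":-0.049,"ty":-0.176,"tz":0,"twist":0,"fingers":1},
    {"tx":-0.049,"ty":-0.176,"tz":0,"twist":0,"fingers":1},
    {"tx":0,"ty":0,"tz":0,"twist":0,"fingers":1},
  ],
)

```text
clock: 2.72
eef_pos: [454.7, 117.2, 150.5]
tool_rot: [-3.139, 0.001, 0.01]
force: [0.7, 0.2, -0.8]
width: 85.3
gripper_force: 0.0
```

Run:
```python
from h import *
w=eyes.get_image("wrist");save(w,"dock1");cv2.imwrite("pics/dock1c.png",cv2.resize(w["color"][20:300,120:520],None,fx=2,fy=2))
print(ctrl.read_state()["eef_pos"])
```

```text
[455.648123   114.22656093 150.60020863]
```

View pics/dock1c.png

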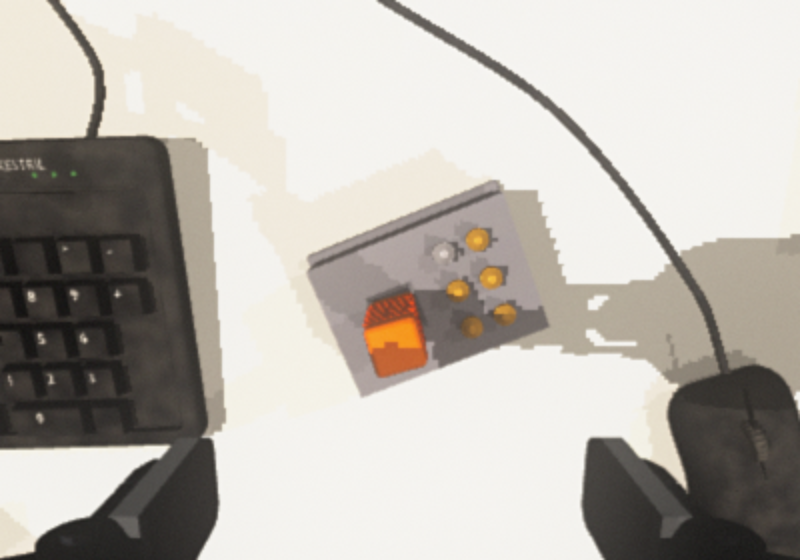

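The tool's top face is centred at crop (396,348), which is full-image (318,194). The dock top's corners are at crop (310,268), (500,190), (549,325) and (362,396).

Run:
```python
from h import *
np.set_printoptions(precision=2,suppress=True)
i=load("dock1");f=lambda p:(120+p[0]/2,20+p[1]/2)
D=np.array([at_z(i,f(p),38)[:2] for p in[(312,268),(499,195),(549,325),(362,396)]])
print(D,D.mean(0),[np.linalg.norm(D[k]-D[k-1]) for k in range(4)])
for a,b in((0,1),(3,2)):
    v=D[a]-D[b];print("yaw y-edge",np.arctan2(-v[0],v[1]))
for a,b in((0,3),(1,2)):
    v=D[a]-D[b];print("yaw x-edge",np.arctan2(v[1],v[0]))
T=np.array([at_z(i,f(p),88)[:2] for p in[(365,333),(418,318),(427,362),(376,377)]])
print(T,T.mean(0),[np.linalg.norm(T[k]-T[k-1]) for k in range(4)])
v=T[3]-T[2];print(np.arctan2(-v[0],v[1]))
t=load("top1");t0=at_z(t,(212,229),88);print(t0,tri([(i,f((396,348))),(t,(212,229))]))
```

```text
[[486.21 152.94]
 [515.34  79.5 ]
 [463.77  56.27]
 [432.11 133.22]] [474.36 105.48] [np.float64(57.575872309364506), np.float64(79.00475281256058), np.float64(56.556186064501574), np.float64(83.21222574907281)]
yaw y-edge 0.37763150625365505
yaw y-edge 0.3903223773208951
yaw x-edge 0.3495387262599076
yaw x-edge 0.42332797175912834
[[471.87 128.96]
 [477.07 111.69]
 [462.18 108.44]
 [456.78 125.36]] [466.97 118.61] [np.float64(15.516565809091642), np.float64(18.03996247376831), np.float64(15.246110996210662), np.float64(17.76296019272605)]
0.3089261143351114
[466.02 111.63  88.  ] (array([464.18, 117.48,  72.13]), [[1.9, -2.1], [-0.6, 0.6]])
```

carry_out(
  moves=[
    {"tx":0,"ty":0,"tz":0,"twist":-0.051,"fingers":1},
    {"tx":0,"ty":0,"tz":0,"twist":-0.051,"fingers":1},
    {"tx":0.044,"ty":0,"tz":0.05,"twist":0,"fingers":1},
    {"tx":0,"ty":0,"tz":0.1,"twist":0,"fingers":1},
    {"tx":0,"ty":0,"tz":0.1,"twist":0,"fingers":1},
    {"tx":0,"ty":0,"tz":0.04,"twist":0,"fingers":1},
    {"tx":0,"ty":0,"tz":0,"twist":0,"fingers":1},
    {"tx":0,"ty":0,"tz":0,"twist":0,"fingers":1},
  ],
)

```text
clock: 3.78
eef_pos: [469.5, 116.2, 64.4]
tool_rot: [3.141, -0.002, 0.32]
force: [0.4, 1.3, 0.3]
width: 85.3
gripper_force: 0.0
```

Run:
```python
from h import *
w=eyes.get_image("wrist");save(w,"grasp1");print(ctrl.read_state()["eef_pos"],ctrl.read_state()["tool_rot"],ctrl.read_state()["force"])
```

```text
[469.4772371  116.45803563  64.46234673] [ 3.14137179e+00 -1.90533837e-03  3.20792678e-01] [0.86641421 0.85432842 0.41550941]
```

View pics/grasp1.png

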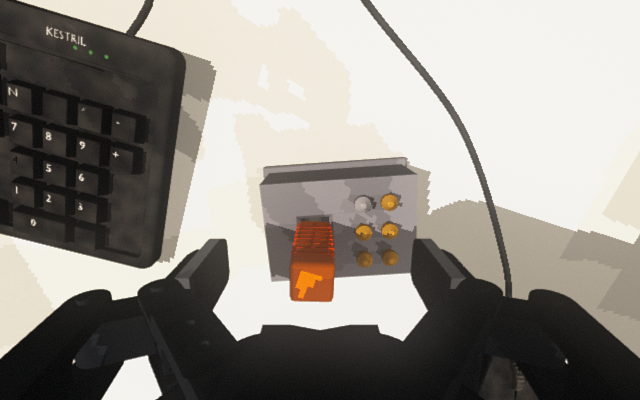

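The grasp view shows the tool top face centred near (313,281), square to the jaws, with the dock slightly rotated from it.

Run:
```python
from h import *
i=load("grasp1");p=at_z(i,(313,281),88);s=ctrl.read_state();print(p)
d=p-s["eef_pos"];y=s["tool_rot"][2];print("tx",np.cos(y)*d[0]+np.sin(y)*d[1],"ty",np.sin(y)*d[0]-np.cos(y)*d[1])
print(tri([(i,(313,281)),(load("dock1"),(318,194))]))
```

```text
[468.33574184 119.04738229  88.        ]
tx -0.2667928187385892 ty -2.81718816114425
(array([465.93395666, 118.58474154,  84.05789352]), [[-0.5, 0.1], [0.3, -0.2]])
```

carry_out(
  moves=[
    {"tx":0,"ty":-0.009,"tz":0,"twist":0,"fingers":1},
    {"tx":0,"ty":0,"tz":0,"twist":0,"fingers":0.4},
    {"tx":0,"ty":0,"tz":0,"twist":0,"fingers":0},
    {"tx":0,"ty":0,"tz":0,"twist":0,"fingers":0},
    {"tx":0,"ty":0,"tz":0,"twist":0,"fingers":0},
    {"tx":0,"ty":0,"tz":0,"twist":0,"fingers":0},
    {"tx":0,"ty":0,"tz":0,"twist":0,"fingers":0},
    {"tx":0,"ty":0,"tz":0,"twist":0,"fingers":0},
  ],
)

```text
clock: 4.82
eef_pos: [467.8, 119.1, 63.6]
tool_rot: [-3.142, -0.0, 0.321]
force: [-1.1, -0.4, 2.6]
width: 17.5
gripper_force: 58.4
```

carry_out(
  moves=[
    {"tx":0,"ty":0,"tz":-0.03,"twist":0,"fingers":0},
    {"tx":0,"ty":0,"tz":-0.08,"twist":0,"fingers":0},
    {"tx":0,"ty":0,"tz":-0.08,"twist":0,"fingers":0},
    {"tx":0,"ty":0,"tz":-0.08,"twist":0,"fingers":0},
    {"tx":0,"ty":0,"tz":0,"twist":0.0511,"fingers":0},
    {"tx":0,"ty":0,"tz":0,"twist":0.0511,"fingers":0},
    {"tx":0.013,"ty":0.18,"tz":0,"twist":0,"fingers":0},
    {"tx":0,"ty":0.18,"tz":0,"twist":0,"fingers":0},
    {"tx":0,"ty":0.18,"tz":0,"twist":0,"fingers":0},
    {"tx":0,"ty":0.18,"tz":0,"twist":0,"fingers":0},
    {"tx":0,"ty":0.18,"tz":0,"twist":0,"fingers":0},
    {"tx":0,"ty":0.18,"tz":0,"twist":0,"fingers":0},
  ],
)

```text
clock: 6.32
eef_pos: [471.6, -206.5, 144.9]
tool_rot: [-3.142, -0.0, 0.0]
force: [1.0, 0.9, 0.4]
width: 16.8
gripper_force: 58.6
```

carry_out(
  moves=[
    {"tx":0,"ty":0,"tz":0.08,"twist":0,"fingers":0},
    {"tx":0,"ty":0,"tz":0.08,"twist":0,"fingers":0},
    {"tx":0,"ty":0,"tz":0.064,"twist":0,"fingers":0},
    {"tx":0,"ty":0,"tz":0,"twist":0,"fingers":0},
    {"tx":0,"ty":0,"tz":0,"twist":0,"fingers":0},
    {"tx":0,"ty":0,"tz":0,"twist":0,"fingers":0},
  ],
)

```text
clock: 7.08
eef_pos: [472.4, -205.1, 78.3]
tool_rot: [3.141, -0.002, 0.0]
force: [0.2, -0.4, -0.4]
width: 17.1
gripper_force: 58.7
```

Run:
```python
from h import *
w=eyes.get_image("wrist");save(w,"push0");s=ctrl.read_state();print(s["eef_pos"],s["force"])
t=eyes.get_image("scene");cv2.imwrite("pics/both0.png",np.hstack([cv2.resize(w["color"],(480,300)),cv2.resize(t["color"][140:290,220:420],(320,240)).copy() if 0 else cv2.resize(t["color"][150:290,230:390],(320,300))]))
```

```text
[ 472.32332664 -205.01463144   78.18371043] [-0.35172173  0.00497693 -0.95497958]
```

View pics/both0.png

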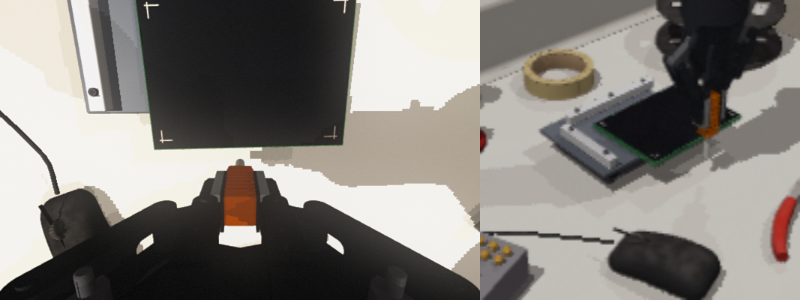

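carry_out(
  moves=[
    {"tx":0.008,"ty":0,"tz":0,"twist":0,"fingers":0},
    {"tx":0.008,"ty":0,"tz":0,"twist":0,"fingers":0},
    {"tx":0.008,"ty":0,"tz":0,"twist":0,"fingers":0},
    {"tx":0.008,"ty":0,"tz":0,"twist":0,"fingers":0},
    {"tx":0.008,"ty":0,"tz":0,"twist":0,"fingers":0},
    {"tx":0.008,"ty":0,"tz":0,"twist":0,"fingers":0},
    {"tx":0.008,"ty":0,"tz":0,"twist":0,"fingers":0},
    {"tx":0.008,"ty":0,"tz":0,"twist":0,"fingers":0},
    {"tx":0.008,"ty":0,"tz":0,"twist":0,"fingers":0},
    {"tx":0.008,"ty":0,"tz":0,"twist":0,"fingers":0},
  ],
)

```text
clock: 8.43
eef_pos: [495.9, -204.8, 77.3]
tool_rot: [-3.142, 0.0, 0.0]
force: [0.6, 0.0, -1.0]
width: 16.9
gripper_force: 58.7
```

```bash
cat > near.py <<'E'
from bed import *
import sys
def near(name):
    i=eyes.get_image("wrist");save(i,name);g=cv2.cvtColor(i["color"],6).astype(np.float32)
    # near edge of glass: scan columns upwards for dark->bright
    P=[]
    for x in list(range(215,295,4))+list(range(355,440,4)):
        col=cv2.GaussianBlur(g[100:225,x-1:x+2],(3,3),0).mean(1);j=np.abs(np.gradient(col)).argmax()+100;P.append((x,j))
    l,r=line(i,P,36);e=l[2:]+l[:2]*(-210-l[3])/l[1]
    s=ctrl.read_state();print("near edge x@y-210",e[0],"yaw",np.arctan2(l[1],l[0])%np.pi-np.pi/2,"res",r,"eef",s["eef_pos"],"F",s["force"])
if __name__=="__main__":near(sys.argv[1])
E
python3 near.py p1
```

```text
near edge x@y-210 499.5789 yaw 0.032772303 res 0.475513903358779 eef [ 496.38616514 -204.86331342   77.32413779] F [-0.10609984  0.05340852 -0.69652664]
```

carry_out(
  moves=[
    {"tx":-0.012,"ty":0,"tz":0,"twist":0,"fingers":0},
    {"tx":0,"ty":-0.02,"tz":0,"twist":0,"fingers":0},
    {"tx":0,"ty":-0.017,"tz":0,"twist":0,"fingers":0},
    {"tx":0.008,"ty":0,"tz":0,"twist":0,"fingers":0},
    {"tx":0.008,"ty":0,"tz":0,"twist":0,"fingers":0},
    {"tx":0.006,"ty":0,"tz":0,"twist":0,"fingers":0},
    {"tx":0.005,"ty":0,"tz":0,"twist":0,"fingers":0},
    {"tx":0,"ty":0,"tz":0,"twist":0,"fingers":0},
  ],
)

```text
clock: 9.48
eef_pos: [500.4, -193.9, 77.3]
tool_rot: [3.141, -0.0, 0.0]
force: [0.0, -0.5, -1.4]
width: 17.3
gripper_force: 58.7
```

```bash
python3 near.py p2
```

```text
near edge x@y-210 504.52393 yaw 0.03401363 res 1.4810295089937684 eef [ 500.42875257 -193.89922555   77.30661246] F [-1.10526788 -0.30886623 -0.64222094]
```

carry_out(
  moves=[
    {"tx":0.003,"ty":0,"tz":0,"twist":0,"fingers":0},
    {"tx":0.003,"ty":0,"tz":0,"twist":0,"fingers":0},
    {"tx":0.002,"ty":0,"tz":0,"twist":0,"fingers":0},
    {"tx":0,"ty":0,"tz":0,"twist":0,"fingers":0},
  ],
)

```text
clock: 10.02
eef_pos: [502.7, -193.7, 77.3]
tool_rot: [3.142, -0.0, 0.0]
force: [-0.3, 0.3, -0.6]
width: 17.3
gripper_force: 58.7
```

```bash
python3 near.py p3; python3 -c "
import cv2,numpy as np
a=cv2.imread('pics/p3.png');cv2.imwrite('pics/p3c.png',cv2.resize(a[60:250,140:500],None,fx=2,fy=2))"
```

```text
near edge x@y-210 506.7063 yaw 0.031312823 res 1.2629478175787736 eef [ 502.73554466 -193.72074146   77.32334607] F [ 0.09116246 -0.6101322  -1.97758156]
```

View pics/p3c.png

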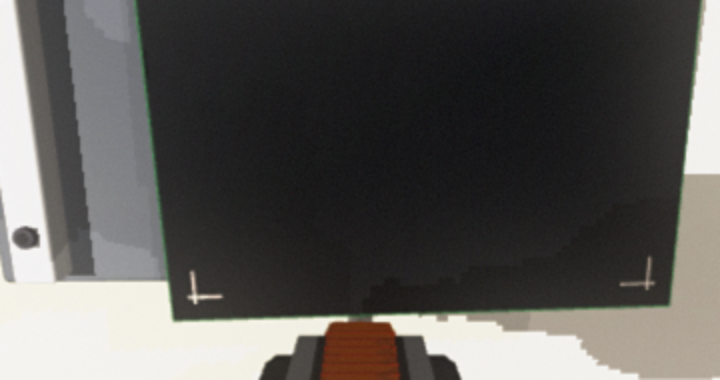

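The glass's near corners are at full-image (226.5,220) and (474,212.5), and the foot touches the edge near (320,218).

```bash
cat > near.py <<'E'
from bed import *
import sys
def near(name,i=None):
    if i is None: i=eyes.get_image("wrist");save(i,name)
    g=cv2.cvtColor(i["color"],6)
    P=[]
    for x in list(range(215,480,3)):   # lowest very dark pixel above a brighter one
        if 285<x<362: continue
        col=cv2.GaussianBlur(g[60:270,x:x+1],(1,3),0)[:,0].astype(float)
        j=np.flatnonzero(col<48)
        j=[k for k in j if (col[max(0,k-25):k]<60).all()]
        if j and j[-1]<len(col)-5: P.append((x,60+j[-1]+.5))
    l,r=line(i,P,36);e=l[2:]+l[:2]*(-210-l[3])/l[1]
    s=ctrl.read_state();print(name,len(P),"near edge x@y-210 %.1f yaw %.4f res %.2f"%(e[0],np.arctan2(l[1],l[0])%np.pi-np.pi/2,r),"eef",s["eef_pos"].round(2),"F",s["force"].round(2))
if __name__=="__main__":
    for n in sys.argv[2:]: near(n,load(n))
    if sys.argv[1]!="-":near(sys.argv[1])
E
python3 near.py - push0 p1 p2 p3
python3 - <<'E'
from h import *
i=load("p3");a=at_z(i,(226.5,220),36);b=at_z(i,(474,212.5),36);print(a,b,np.arctan2(-(a-b)[0],(a-b)[1]))
a=at_z(i,(142,201),30);b=at_z(i,(223,199.5),30);print(a,b,np.arctan2(-(a-b)[0],(a-b)[1]))
E
```

```text
push0 56 near edge x@y-210 501.1 yaw -0.1964 res 4.68 eef [ 502.74 -193.72   77.32] F [ 0.09 -0.61 -1.98]
p1 54 near edge x@y-210 507.1 yaw -0.0751 res 5.71 eef [ 502.74 -193.72   77.32] F [ 0.09 -0.61 -1.98]
p2 60 near edge x@y-210 512.6 yaw -0.0960 res 6.82 eef [ 502.74 -193.72   77.32] F [ 0.09 -0.61 -1.98]
p3 61 near edge x@y-210 514.0 yaw -0.0820 res 6.59 eef [ 502.74 -193.72   77.32] F [ 0.09 -0.61 -1.98]
[ 504.55436762 -137.51646412   36.        ] [ 509.32092113 -285.72953611   36.        ] 0.03214906192037098
[514.6828914  -84.88039825  30.        ] [ 515.64537408 -134.48183637   30.        ] 0.01940189526810127
```

carry_out(
  moves=[
    {"tx":-0.012,"ty":0,"tz":0,"twist":0,"fingers":0},
    {"tx":0,"ty":-0.04,"tz":0,"twist":0,"fingers":0},
    {"tx":0,"ty":-0.04,"tz":0,"twist":0,"fingers":0},
    {"tx":0.008,"ty":0,"tz":0,"twist":0,"fingers":0},
    {"tx":0.004,"ty":0,"tz":0,"twist":0,"fingers":0},
    {"tx":0.003,"ty":0,"tz":0,"twist":0,"fingers":0},
    {"tx":0.002,"ty":0,"tz":0,"twist":0,"fingers":0},
    {"tx":0,"ty":0,"tz":0,"twist":0,"fingers":0},
  ],
)

```text
clock: 11.08
eef_pos: [504.1, -170.0, 77.3]
tool_rot: [3.141, -0.0, -0.0]
force: [-0.0, -0.1, -0.7]
width: 17.1
gripper_force: 58.7
```

```bash
cat > near.py <<'E'
from bed import *
import sys
def near(name,a,b):
    i=eyes.get_image("wrist");save(i,name);g=cv2.cvtColor(i["color"],6).astype(np.float32)
    P=[p for p in edge(g,a,b,1,7,60)];l,r=line(i,P,36);e=l[2:]+l[:2]*(-210-l[3])/l[1]
    s=ctrl.read_state();print(name,"near edge x@y-210 %.1f yaw %.4f res %.2f"%(e[0],np.arctan2(l[1],l[0])%np.pi-np.pi/2,r),"eef",s["eef_pos"].round(2),"F",s["force"].round(2))
    # predicted pixels of the edge line for control
    print([proj(i,[*(l[2:]+l[:2]*(y-l[3])/l[1]),36]).round(1).tolist() for y in(-140,-280)])
if __name__=="__main__":
    from h import *
    s=ctrl.read_state()["eef_pos"];x=s[0]+4
    i=eyes.get_image("wrist")
    near(sys.argv[1],proj(i,[x,-142,36]),proj(i,[x,-282,36]))
E
python3 near.py p4
```

```text
p4 near edge x@y-210 507.8 yaw 0.0082 res 0.56 eef [ 504.16 -170.     77.32] F [-0.85 -0.24 -0.36]
[[270.0, 218.1], [503.5, 216.2]]
```

carry_out(
  moves=[
    {"tx":-0.012,"ty":0,"tz":0,"twist":0,"fingers":0},
    {"tx":0,"ty":0.045,"tz":0,"twist":0,"fingers":0},
    {"tx":0,"ty":0.045,"tz":0,"twist":0,"fingers":0},
    {"tx":0.008,"ty":0,"tz":0,"twist":0,"fingers":0},
    {"tx":0.003,"ty":0,"tz":0,"twist":0,"fingers":0},
    {"tx":0.002,"ty":0,"tz":0,"twist":0,"fingers":0},
    {"tx":0.002,"ty":0,"tz":0,"twist":0,"fingers":0},
    {"tx":0,"ty":0,"tz":0,"twist":0,"fingers":0},
  ],
)

```text
clock: 12.18
eef_pos: [504.5, -196.3, 77.2]
tool_rot: [-3.141, 0.001, 0.001]
force: [-2.0, 0.7, -0.4]
width: 17.3
gripper_force: 58.7
```

```bash
python3 near.py p5
```

```text
p5 near edge x@y-210 508.0 yaw 0.0076 res 0.49 eef [ 504.53 -196.33   77.18] F [-1.46  1.09 -0.11]
[[226.2, 218.2], [459.8, 216.6]]
```

carry_out(
  moves=[
    {"tx":0.0017,"ty":0,"tz":0,"twist":0,"fingers":0},
    {"tx":0,"ty":0,"tz":0,"twist":0,"fingers":0},
  ],
)

```text
clock: 12.52
eef_pos: [504.7, -196.4, 77.1]
tool_rot: [-3.141, 0.002, 0.0]
force: [-3.5, 1.0, 1.1]
width: 17.3
gripper_force: 58.7
```

carry_out(
  moves=[
    {"tx":0.0017,"ty":0,"tz":0,"twist":0,"fingers":0},
    {"tx":0,"ty":0,"tz":0,"twist":0,"fingers":0},
  ],
)

```text
clock: 12.78
eef_pos: [504.8, -196.5, 77.1]
tool_rot: [-3.141, 0.002, -0.0]
force: [-5.1, 1.1, 1.3]
width: 17.1
gripper_force: 58.8
```

carry_out(
  moves=[
    {"tx":0.0012,"ty":0,"tz":0,"twist":0,"fingers":0},
    {"tx":0,"ty":0,"tz":0,"twist":0,"fingers":0},
    {"tx":0,"ty":0,"tz":0,"twist":0,"fingers":0},
    {"tx":0,"ty":0,"tz":0,"twist":0,"fingers":0},
  ],
)

```text
clock: 13.28
eef_pos: [504.9, -196.5, 77.0]
tool_rot: [-3.141, 0.003, -0.0]
force: [-5.9, 0.3, 1.1]
width: 17.2
gripper_force: 58.8
```

```bash
python3 near.py p6
```

```text
p6 near edge x@y-210 508.0 yaw 0.0066 res 0.25 eef [ 504.92 -196.52   77.04] F [-5.34  1.23  0.67]
[[225.8, 218.8], [459.5, 217.3]]
```

carry_out(
  moves=[
    {"tx":-0.025,"ty":0,"tz":0,"twist":0,"fingers":0},
    {"tx":-0.03,"ty":0,"tz":0,"twist":0,"fingers":0},
    {"tx":0,"ty":0.183,"tz":0,"twist":0,"fingers":0},
    {"tx":0,"ty":0.183,"tz":0,"twist":0,"fingers":0},
    {"tx":0.125,"ty":0,"tz":0,"twist":0,"fingers":0},
    {"tx":0.125,"ty":0,"tz":0,"twist":0,"fingers":0},
    {"tx":0,"ty":0,"tz":0,"twist":0,"fingers":0},
    {"tx":0,"ty":0,"tz":0,"twist":0,"fingers":0},
  ],
)

```text
clock: 14.38
eef_pos: [564.2, -306.7, 77.2]
tool_rot: [3.141, 0.001, -0.0]
force: [-0.6, 0.3, -0.3]
width: 17.4
gripper_force: 58.8
```

Run:
```python
from h import *
w=eyes.get_image("wrist");save(w,"r0");print(ctrl.read_state()["eef_pos"],ctrl.read_state()["force"])
```

```text
[ 563.71532045 -306.88419805   77.23507627] [ 0.85484891 -0.10201666 -0.32654353]
```

View pics/r0.png

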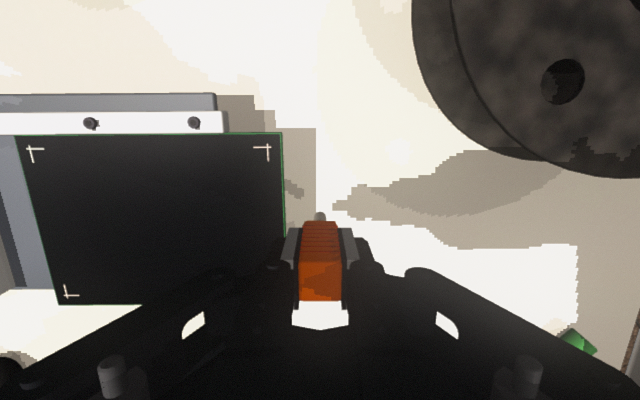

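The view shows the glass's far edge flush along the long rail at about row 133. Its right edge is at column 283 and the foot at (320,216).

carry_out(
  moves=[
    {"tx":0,"ty":-0.0105,"tz":0,"twist":0,"fingers":0},
    {"tx":0,"ty":-0.0105,"tz":0,"twist":0,"fingers":0},
    {"tx":0,"ty":-0.0105,"tz":0,"twist":0,"fingers":0},
    {"tx":0,"ty":-0.0105,"tz":0,"twist":0,"fingers":0},
    {"tx":0,"ty":-0.0105,"tz":0,"twist":0,"fingers":0},
    {"tx":0.0003,"ty":-0.0105,"tz":0,"twist":0,"fingers":0},
    {"tx":0.0003,"ty":-0.0105,"tz":0,"twist":0,"fingers":0},
    {"tx":0.0003,"ty":-0.0105,"tz":0,"twist":0,"fingers":0},
    {"tx":0.0003,"ty":-0.0105,"tz":0,"twist":0,"fingers":0},
    {"tx":0.0003,"ty":-0.0105,"tz":0,"twist":0,"fingers":0},
    {"tx":0.0003,"ty":-0.0105,"tz":0,"twist":0,"fingers":0},
    {"tx":0.0003,"ty":-0.0105,"tz":0,"twist":0,"fingers":0},
  ],
)

```text
clock: 15.92
eef_pos: [565.6, -268.5, 77.3]
tool_rot: [-3.142, -0.0, 0.0]
force: [0.2, -0.8, -0.5]
width: 17.0
gripper_force: 58.8
```

```bash
cat > far.py <<'E'
from bed import *
import sys
np.set_printoptions(precision=2,suppress=True)
i=eyes.get_image("wrist");save(i,sys.argv[1]);g=cv2.cvtColor(i["color"],6).astype(np.float32)
s=ctrl.read_state();e=s["eef_pos"];yr=e[1]+4
# far edge of glass (x~618 z36), search px; right edge
for nm,A,B,h,z in[("far",[618,-245 if yr>-262 else yr-10,36],[618,yr+95,36],1,36),("right",[612,yr,36],[580,yr,36],0,36)]:
    a,b=proj(i,A),proj(i,B);l,r=line(i,edge(g,a,b,h,8,50),z);print(nm,a,b,l,r,(np.arctan2(l[1],l[0])+np.pi/2)%np.pi-np.pi/2)
print(e,s["force"])
E
python3 far.py r1
```

```text
far [329.65 134.51] [141.55 134.47] [   0.01   -1.    617.44 -227.37] 0.21397394303640346 -1.558703
right [311.81 145.33] [312.15 199.87] [   1.     -0.02  596.25 -264.09] 0.09336750509617037 -0.01993084
[ 565.68 -267.89   77.31] [-0.77 -1.25 -0.1 ]
```

carry_out(
  moves=[
    {"tx":0,"ty":-0.006,"tz":0,"twist":0,"fingers":0},
    {"tx":0,"ty":-0.005,"tz":0,"twist":0,"fingers":0},
    {"tx":0,"ty":-0.004,"tz":0,"twist":0,"fingers":0},
    {"tx":0,"ty":-0.003,"tz":0,"twist":0,"fingers":0},
    {"tx":0,"ty":0,"tz":0,"twist":0,"fingers":0},
  ],
)

```text
clock: 16.6
eef_pos: [565.6, -263.2, 77.3]
tool_rot: [-3.141, -0.0, 0.0]
force: [0.1, -1.3, -0.5]
width: 17.0
gripper_force: 58.8
```

```bash
python3 far.py r2
```

```text
far [287.55 134.59] [142.75 134.54] [   0.01   -1.    617.15 -198.68] 0.0782578573600346 -1.5628949
right [312.97 145.41] [313.26 199.95] [   1.     -0.01  595.36 -258.78] 0.06288720731463189 -0.0091866255
[ 565.64 -263.16   77.33] [-0.19 -0.39 -1.04]
```

carry_out(
  moves=[
    {"tx":0,"ty":-0.003,"tz":0,"twist":0,"fingers":0},
    {"tx":0,"ty":-0.003,"tz":0,"twist":0,"fingers":0},
    {"tx":0,"ty":0,"tz":0,"twist":0,"fingers":0},
  ],
)

```text
clock: 17.02
eef_pos: [565.6, -261.4, 77.3]
tool_rot: [-3.141, 0.0, 0.0]
force: [0.6, -0.8, 0.3]
width: 17.1
gripper_force: 58.8
```

carry_out(
  moves=[
    {"tx":0,"ty":-0.002,"tz":0,"twist":0,"fingers":0},
    {"tx":0,"ty":-0.001,"tz":0,"twist":0,"fingers":0},
    {"tx":0,"ty":0,"tz":0,"twist":0,"fingers":0},
  ],
)

```text
clock: 17.4
eef_pos: [565.6, -260.6, 77.3]
tool_rot: [-3.142, -0.0, 0.0]
force: [0.5, -0.1, -0.4]
width: 17.5
gripper_force: 58.8
```

carry_out(
  moves=[
    {"tx":0,"ty":-0.002,"tz":0,"twist":0,"fingers":0},
    {"tx":0,"ty":-0.002,"tz":0,"twist":0,"fingers":0},
    {"tx":0,"ty":0,"tz":0,"twist":0,"fingers":0},
  ],
)

```text
clock: 17.77
eef_pos: [565.6, -260.1, 77.4]
tool_rot: [3.141, -0.0, -0.0]
force: [0.0, -2.7, -1.3]
width: 17.2
gripper_force: 58.6
```

carry_out(
  moves=[
    {"tx":0,"ty":-0.002,"tz":0,"twist":0,"fingers":0},
    {"tx":0,"ty":-0.001,"tz":0,"twist":0,"fingers":0},
    {"tx":0,"ty":0,"tz":0,"twist":0,"fingers":0},
  ],
)

```text
clock: 18.15
eef_pos: [565.6, -259.9, 77.5]
tool_rot: [3.14, -0.001, -0.0]
force: [0.0, -4.6, -2.1]
width: 17.2
gripper_force: 58.6
```

```bash
python3 far.py r3;python3 -c "
import cv2
a=cv2.imread('pics/r3.png');cv2.imwrite('pics/r3c.png',cv2.resize(a[90:290,0:340],None,fx=2.3,fy=2.3))"
```

```text
far [293.27 134.6 ] [142.57 134.69] [   0.01   -1.    617.28 -214.35] 0.15958156639869267 -1.5627985
right [312.8 145.4] [313.14 199.9 ] [   1.      0.02  592.17 -255.85] 0.34985176704734333 0.022605658
[ 565.62 -259.88   77.48] [ 0.24 -4.38 -1.91]
```

View pics/r3c.png

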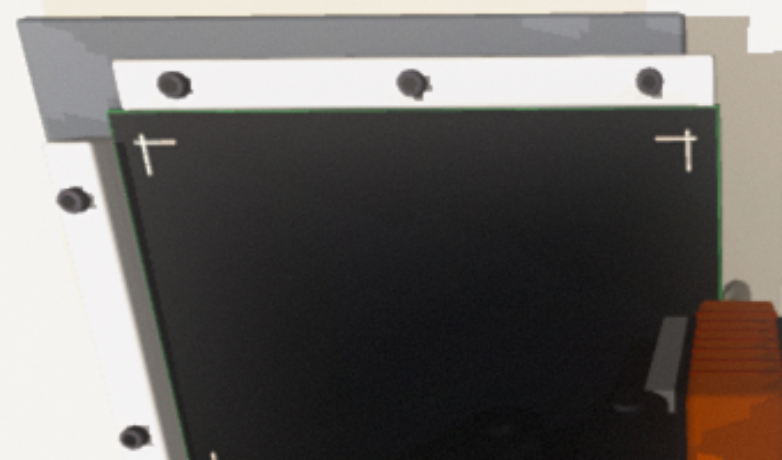

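carry_out(
  moves=[
    {"tx":0,"ty":-0.0015,"tz":0,"twist":0,"fingers":0},
    {"tx":0,"ty":0,"tz":0,"twist":0,"fingers":0},
    {"tx":0,"ty":0,"tz":0,"twist":0,"fingers":0},
    {"tx":0,"ty":0,"tz":0,"twist":0,"fingers":0},
    {"tx":0,"ty":0,"tz":0,"twist":0,"fingers":0},
  ],
)

```text
clock: 18.82
eef_pos: [565.6, -259.8, 77.5]
tool_rot: [3.139, -0.001, -0.001]
force: [-0.3, -6.5, -0.8]
width: 17.1
gripper_force: 58.6
```

carry_out(
  moves=[
    {"tx":0,"ty":0.025,"tz":0,"twist":0,"fingers":0},
    {"tx":0,"ty":0.03,"tz":0,"twist":0,"fingers":0},
    {"tx":-0.13,"ty":0,"tz":0,"twist":0,"fingers":0},
    {"tx":-0.13,"ty":0,"tz":0,"twist":0,"fingers":0},
    {"tx":0,"ty":-0.16,"tz":0,"twist":0,"fingers":0},
    {"tx":0,"ty":-0.16,"tz":0,"twist":0,"fingers":0},
    {"tx":0.025,"ty":0,"tz":0,"twist":0,"fingers":0},
    {"tx":0.013,"ty":0,"tz":0,"twist":0,"fingers":0},
    {"tx":0.005,"ty":0,"tz":0,"twist":0,"fingers":0},
    {"tx":0,"ty":0,"tz":0,"twist":0,"fingers":0},
  ],
)

```text
clock: 20.08
eef_pos: [500.3, -179.7, 77.3]
tool_rot: [3.141, 0.0, -0.002]
force: [0.6, -0.4, -0.2]
width: 17.7
gripper_force: 59.2
```

```bash
sed -i 's/-142,36/-110,36/;s/-282,36/-250,36/;s/i\[x/i[x/' near.py; sed -i 's/x=s\[0\]+4/x=508/' near.py; python3 near.py n1
```

```text
n1 near edge x@y-210 508.0 yaw 0.0072 res 0.09 eef [ 500.09 -179.35   77.24] F [ 0.3   0.3  -0.53]
[[253.7, 211.4], [488.6, 209.4]]
```

carry_out(
  moves=[
    {"tx":-0.05,"ty":0,"tz":0,"twist":0,"fingers":0},
    {"tx":-0.058,"ty":0,"tz":-0.07,"twist":0,"fingers":0},
    {"tx":0,"ty":0,"tz":-0.16,"twist":0,"fingers":0},
    {"tx":0,"ty":-0.166,"tz":0,"twist":0,"fingers":0},
    {"tx":0,"ty":-0.166,"tz":0,"twist":0,"fingers":0},
    {"tx":0,"ty":-0.166,"tz":0,"twist":0,"fingers":0},
    {"tx":0,"ty":-0.166,"tz":0,"twist":0,"fingers":0},
    {"tx":0,"ty":-0.166,"tz":0,"twist":0,"fingers":0},
    {"tx":0,"ty":-0.165,"tz":0,"twist":0,"fingers":0},
    {"tx":0,"ty":0,"tz":0,"twist":-0.0511,"fingers":0},
    {"tx":0,"ty":0,"tz":0,"twist":-0.0511,"fingers":0},
    {"tx":0,"ty":0,"tz":0,"twist":0,"fingers":0},
  ],
)

```text
clock: 21.68
eef_pos: [467.9, 119.6, 146.3]
tool_rot: [-3.141, 0.0, 0.319]
force: [-0.2, -0.5, -0.7]
width: 17.3
gripper_force: 59.1
```

Run:
```python
from h import *
s=ctrl.read_state();p=s["eef_pos"];y=s["tool_rot"][2];d=np.array([467.8,119.1,63.6])-p
print(p,y,"tx %.2f ty %.2f tz %.2f"%(np.cos(y)*d[0]+np.sin(y)*d[1],np.sin(y)*d[0]-np.cos(y)*d[1],-d[2]))
```

```text
[467.90957223 119.63090438 146.32933517] 0.3192641527942399 tx -0.27 ty 0.47 tz 82.73
```

Lower to about 1.5 mm above the seated height, then check.

carry_out(
  moves=[
    {"tx":0,"ty":0.0015,"tz":0.08,"twist":0,"fingers":0},
    {"tx":0,"ty":0,"tz":0.06,"twist":0,"fingers":0},
    {"tx":0,"ty":0,"tz":0.04,"twist":0,"fingers":0},
    {"tx":0,"ty":0,"tz":0.04,"twist":0,"fingers":0},
    {"tx":0,"ty":0,"tz":0.03,"twist":0,"fingers":0},
    {"tx":0,"ty":0,"tz":0.02,"twist":0,"fingers":0},
    {"tx":0,"ty":0,"tz":0,"twist":0,"fingers":0},
    {"tx":0,"ty":0,"tz":0,"twist":0,"fingers":0},
  ],
)

```text
clock: 22.68
eef_pos: [468.4, 119.5, 65.6]
tool_rot: [3.142, -0.001, 0.321]
force: [0.0, 0.3, -0.7]
width: 17.6
gripper_force: 59.2
```

carry_out(
  moves=[
    {"tx":0,"ty":0,"tz":0.004,"twist":0,"fingers":0},
    {"tx":0,"ty":0,"tz":0.002,"twist":0,"fingers":0},
    {"tx":0,"ty":0,"tz":0,"twist":0,"fingers":0},
  ],
)

```text
clock: 23.05
eef_pos: [468.3, 119.5, 63.6]
tool_rot: [-3.142, -0.0, 0.321]
force: [0.2, 0.2, 0.8]
width: 17.1
gripper_force: 59.4
```

carry_out(
  moves=[
    {"tx":0,"ty":0,"tz":0,"twist":0,"fingers":0.35},
    {"tx":0,"ty":0,"tz":0,"twist":0,"fingers":0.6},
    {"tx":0,"ty":0,"tz":0,"twist":0,"fingers":1},
    {"tx":0,"ty":0,"tz":0,"twist":0,"fingers":1},
    {"tx":0,"ty":0,"tz":0,"twist":0,"fingers":1},
    {"tx":0,"ty":0,"tz":-0.05,"twist":0,"fingers":1},
    {"tx":0,"ty":0,"tz":-0.1,"twist":0,"fingers":1},
    {"tx":0,"ty":0,"tz":-0.15,"twist":0,"fingers":1},
    {"tx":0,"ty":0,"tz":0,"twist":0,"fingers":1},
    {"tx":0,"ty":0,"tz":0,"twist":0,"fingers":1},
  ],
)

```text
clock: 24.3
eef_pos: [468.0, 119.5, 154.0]
tool_rot: [-3.141, -0.001, 0.321]
force: [-0.5, -0.5, -0.3]
width: 85.3
gripper_force: 0.0
```

Run:
```python
from h import *
w=eyes.get_image("wrist");save(w,"end");t=eyes.get_image("top")["color"];s=eyes.get_image("scene")["color"]
a=cv2.resize(w["color"],(400,250));b=cv2.resize(s[170:330,170:410],(400,267))[:250];c=cv2.resize(t[130:280,180:420],(400,250))
cv2.imwrite("pics/end3.png",np.vstack([np.hstack([a,b]),np.hstack([c,c*0])]))
```

```text
(no output)
```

View pics/end3.png

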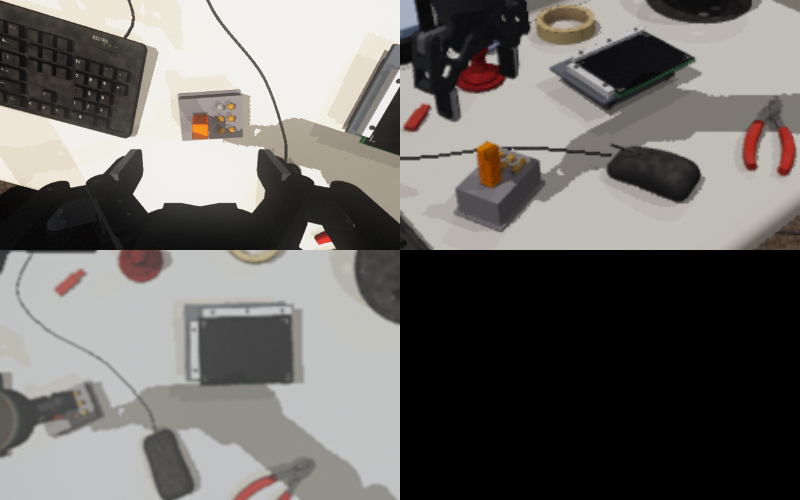

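The tool is standing upright in its dock, the glass sits flush in the corner of both rails, and the hand is clear, so I'm handing in.

```bash
python3 -c "
from cell import job
print(job.finish_job())"
```

```text
the job is handed in; nothing more can be done
None
```

The job is handed in, though the hand-in call returned no verdict: the glass was pressed to about 6 N on the long rail and then the end stop, it looks home on both in the camera views, and the tool is back upright in its dock, let go.

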